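# Spot-check a trimmed dental model with a marking stamp

### The arm

A 6-joint arm with a two-finger parallel gripper is mounted at the origin on the work surface. World frame = base frame: x ahead of the robot, y to its left, z up, the work surface at z = 0. Lengths are in mm, angles in rad, forces in N, time in s.
With the tool pointing down it reaches from about 275 to 750 mm from the base axis. Payload 10.2 kg.
Tool frame: the origin (TCP) lies at the very end of the fingers, on their centre line; the grasp point (between the pads) lies 19 mm behind it; z points along the fingers, y is the direction in which the jaws open and shut (so a half turn about z gives the same grasp; the last joint's range is limited). The gripper opens to 85 mm and grips with 20 to 120 N. Pads are 22 mm wide; open, the fingers measure 114 mm over their backs; the gripper's body (76 mm by 85 mm) begins 54 mm behind the grasp point. The pads swing forward as they close: fully open they stand 13 mm farther back than shut.
Start: joints at [-1.37, 0.313, 1.498, -0, 1.331, -0.223], TCP at [215.883, -478.566, 231.294] pointing down, gripper open.
Joint ranges: [-2.94, 2.94], [-0.97, 2.17], [0.19, 2.56], [-1.23, 4.37], [0.02, 3.11], [-2.88, 2.88]. Speed limits (rad/s): [2.39, 2.39, 3.01, 3.14, 3.14, 3.14].

### API

Orientations are given as a unit quaternion [w, x, y, z].
In Python, from rig import sensors, imaging, ctrl gives the robot as it stands.
- The arm moves only by the shell command python3 -m creep 'ROWS' [FORCE]. ROWS is JSON, a list of rows, each an object with "grip": the finger opening in mm, from 0 to 85.4; "linear": the shift along the tool's x, y, z in mm, a list of three; "rot": the turn, a rotation vector about the tool's x, y, z in rad, a list of three. A call has 1 to 12 rows; each row shifts and turns the commanded pose from where the row before left it, along the tool's axes as they then stand; what a row does not reach is not made up. A row lasts 1/12 s, in which the tool goes at most 41.7 mm and 7.16 degrees, less where a joint would pass 70% of its speed; a pose out of reach is approached as far as the arm can. A call with a gripper value outside its range is refused whole. The fingers move at their own pace and stop on an object; FORCE is the grip in N (left out, the last holds). Time passes only in rows, so rows that do not move let the fingers close. It gives the time, the measured TCP pose, the force and the opening at its end, in the units of the state.
- sensors.sense(): the state, without advancing time (a new reading comes with each control period).
- imaging.capture(name): name is "scene" or "top" or "wrist"; returns (picture, depth): 384x512x3 uint8, red, green, blue; 384x512 float32, mm along the optical axis (not along the pixel's ray), 0 where there is no reading.
- imaging.camera_params(name): a dict with "intrinsics" (3x3 intrinsics, pixels), "R" (3x3) and "t" (3): a world point X has camera coordinates R X + t. Camera axes: x right, y down, z forward; pixel columns grow to the right and rows downward; lengths in mm; the calibration is good to about 2 mm. A picture is of the moment at which its call begins: read the wrist's pose just before it. camera_params takes no time and is no camera call; for the wrist camera it gives the pose at the moment of the call.
- ctrl.finish_job(): hands the job in, once; it reports no verdict.
The state is a dict: "time_s": time; "joints": joint angles; "dq": joint speeds; "tau": joint torques, N m; "eef_pos": TCP position; "ee_rot": TCP orientation; "force": force on the tool from outside, world axes, zero at the start; "wrist_torque": the same for the moment, N m; "grip_width": opening from 0.0 (shut) to 1.0 (fully open).
Only numpy, scipy, OpenCV 4.12 (cv2) and the standard library are available. Lean on these libraries where they do the work, as an engineer would, in place of code of your own. Each camera call takes 0.05 s, during which the arm holds its last target.

### The job

Pick up the spotting stamp by its handle, dip its foot into the open dish until it gently touches the marking pad at the bottom, then bring it to the tilting model table, tilt it to match the sloping plaster face and press it flush on the middle of that face until the sprung model gives by about 5 mm (it must not hit its stop). Finish while still gripping the stamp and holding it pressed flush there: do not let go. Leave the table's angle as it is set, and the dish and the other things on the bench where they stand.

Things in the scene. Friction and masses are not known exactly. Their poses are not given: they have to be found in the camera images.
- stamp_mid (a point): Spotting stamp, loose (about 0.13 kg), standing upright on the steel tray: a flat aluminium foot 40 (x) x 30 (y) x 6 mm thick and on it an upright grey handle bar 22 (x) x 14 (y) mm that reaches to 90 mm above the foot's underside (a collar 26 x 18 mm reaches to 10 mm). This point is the centre, 45 mm above the underside; z runs up the handle, y across the handle's 14 mm thickness (grip it along y).
- stamp_foot (a point): Centre of the underside of the stamp's foot, the flat working face; same axes as stamp_mid (z up the handle, square to the face).
- dish: Open round white ceramic dish, loose, 0.35 kg, 76 mm across and 36 mm tall, 4 mm wall, so 64 mm clear inside; z up. Origin: centre of its underside. A flat dark marking pad on a springy cushion covers its floor; untouched, the pad's top is 14.5 mm above the origin, 21.5 mm below the rim; pressed, it gives by up to 5 mm, about 1.2 N for each mm. It may stand in either of two places, the lidded tub in the other.
- dish_pad (a point): Centre of the top of the marking pad in the dish; z up; sinks with the pad.
- stage: Tilting model table, fixed to the bench: steel base 110 (x) x 96 (y) x 16 mm with two aluminium cheeks at y = +-42 mm up to 68 mm, black locking knobs outside them. Origin: centre of the underside. Its hinge runs along its y, 60 mm above the origin; the face leans towards its -x side, the robot's side.
- face (a point): Centre of the flat upper face of the trimmed plaster model base on the tilting table: 72 (x) x 68 (y) mm, D-shaped with the round end at +x. z is square to the face, outwards; +x points up the slope, y along the hinge. At rest it stands 38 mm from the hinge line, along z.
- tilt (a joint): Angle of the face from level, rad, 0.2 to 0.53 at the start, locked by stiff friction (5 N m).
- tilt_edge (a point): Middle of the upper edge of the aluminium plate under the model, 37 mm up the slope from the hinge; shows whether the angle was shifted.
- carrier (a joint): How far the sprung plaster model is pressed in, straight into its face, m: 0 at rest, 0.012 at the stop; it begins to move at about 4 N and takes 0.8 N more for each mm.
- tub: lidded white tub, 78 mm across and 40 mm tall, about as wide as the dish but closed; bystander; loose. Origin: centre of its underside.
- burbox_near: flat dark box 62 x 95 x 28 mm nearer the robot; bystander; loose. Origin: centre of its underside.
- burbox_far: flat dark box 62 x 95 x 28 mm farther off; bystander; loose. Origin: centre of its underside.
- cups: stack of green plastic cups, 73 mm across, 90 mm tall; bystander; loose. Origin: centre of its underside.
- tumbler: glass of white rolls, 76 mm across, 85 mm tall; bystander; loose. Origin: centre of its underside.
- vial: small green glass jar, 32 mm across, 55 mm tall; bystander; loose. Origin: centre of its underside.

How it is judged (in metres and radians):
On the way, in this order (a step that is already met when the one before it is completed fails the run):
1. the stamp is lifted in the gripper (contact force between the fingers and stamp above 1 N and height (world z) of stamp_foot above 0.035 m), for 0.1 s.
2. the held stamp's foot touches the marking pad in the dish (contact force between the fingers and stamp above 1 N and contact force between stamp and dish above 0.3 N and horizontal distance between stamp_foot and dish_pad below 0.018 m and z of stamp_foot in the frame of dish_pad below 0.004 m), for 0.04 s.
At the end, for the whole second after the job is handed in: Gripper holding the stamp flush on the plaster face: square within 0.06 rad, foot centre within 15 mm of the face's middle and 3 mm of its plane, pushing over 2.5 N, model pressed in 2 to 10.5 mm, stamp still, arm and fingers not touching the table (contact force between the fingers and stamp above 1 N and angle between the z axis of stamp_foot and the z axis of face, either way round below 0.06 rad and angle between stamp_foot's own z axis and vertical below 1 rad and z of stamp_foot in the frame of face between -0.003 and 0.003 m and distance between stamp_foot and face below 0.015 m and contact force between stamp and stage above 2.5 N and value of joint carrier between 0.002 and 0.0105 m and linear speed of stamp below 0.02 m/s and contact force between each of the arm, the fingers and stage below 0.5 N); the arm keeps its last pose, push and grip.
It fails at once if the stamp is rammed into the dish (over 35 N) (contact force between stamp and dish above 35 N).
It fails at once if the stamp is rammed into the model table (over 35 N) (contact force between stamp and stage above 35 N).
It fails at once if the table's angle is shifted (its plate edge moves more than 5 mm) (distance of tilt_edge from where it was at the start of the episode above 0.005 m).
It fails at once if the dish is pushed more than 30 mm or tipped (distance of dish from where it was at the start of the episode above 0.03 m or angle between dish's own z axis and vertical above 0.4 rad).
It fails at once if another thing on the bench is moved more than 30 mm or knocked over (distance of any of tub, burbox_near, burbox_far, cups, tumbler, vial from where it was at the start of the episode above 0.03 m or angle between any of tub, burbox_near, burbox_far, cups, tumbler, vial's own z axis and vertical above 0.5 rad).
It also fails if it takes over 48 s, if anything falls off the work surface, if the arm or the gripper's body presses on something with over 40 N, if the wrist force passes 120 N, or if a joint passes its speed limit or range.

## Working session

There is one attempt and no reset: what is moved stays moved. The work goes in short steps, Python scripts to look and compute and a shell command to move; the robot and the scene stay as the last step left them, time stands still between calls to the robot, and variables do not carry over. Pictures are saved under pics/ and viewed, and the job is handed in when it is done.

```bash
ls; mkdir -p pics
python3 - <<'E'
from rig import sensors, imaging, ctrl
import cv2,numpy as np
s=sensors.sense();print(s)
for n in("scene","top"):
    p,d=imaging.capture(n);cv2.imwrite(f"pics/{n}0.png",p[:,:,::-1]);np.savez(f"{n}0.npz",p=p,d=d,**imaging.camera_params(n))
    c=imaging.camera_params(n);print(n,c['R'],c['t'],c['intrinsics'],(d>0).mean())
E
```

```text
pics
{'time_s': 0.0, 'joints': array([-1.37038019e+00,  3.13472230e-01,  1.49844163e+00,  8.93121822e-06,
        1.33098379e+00, -2.23364546e-01]), 'dq': array([ 2.35753463e-05, -1.92213627e-03,  7.35911460e-05,  2.29564834e-03,
        2.63627127e-04, -7.08639708e-04]), 'tau': array([-7.28671966e-04, -4.12259960e+01, -2.59746820e+01, -1.93790734e-04,
        4.05841667e-03,  1.30017384e-05]), 'eef_pos': array([ 215.84124682, -478.30054803,  230.72198462]), 'ee_rot': array([-6.52406486e-04,  9.77635122e-01,  2.10307256e-01,  1.18235798e-05]), 'force': array([0.46782247, 0.76456634, 0.51548927]), 'wrist_torque': array([ 0.0256707 , -0.00106054, -0.0364502 ]), 'grip_width': 0.9988653866421436}
scene [[-0.55839177  0.82957    -0.00349987]
 [ 0.66259696  0.4434541  -0.60358407]
 [-0.49916321 -0.33935538 -0.79729168]] [ 307.88282263 -333.2222342  1180.22932155] [[423.36148588   0.         248.78697583]
 [  0.         423.36148588 196.34083595]
 [  0.           0.           1.        ]] 0.995880126953125
top [[-2.10947796e-02 -9.99771767e-01 -3.38003158e-03]
 [-9.85012347e-01  2.13620062e-02 -1.71155898e-01]
 [ 1.71189039e-01 -2.81123119e-04 -9.85238161e-01]] [ 43.09610961 551.61971016 760.19467225] [[391.00749609   0.         253.03389021]
 [  0.         391.00749609 193.16218426]
 [  0.           0.           1.        ]] 0.9958597819010416
```

View pics/scene0.png

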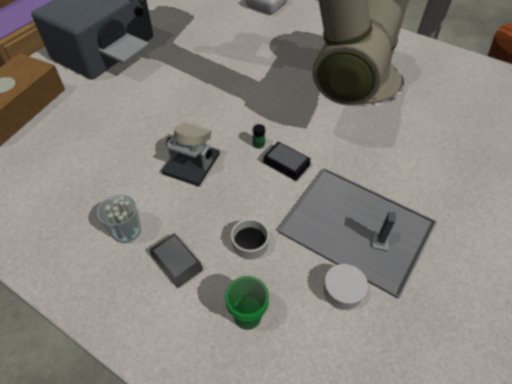

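View pics/top0.png

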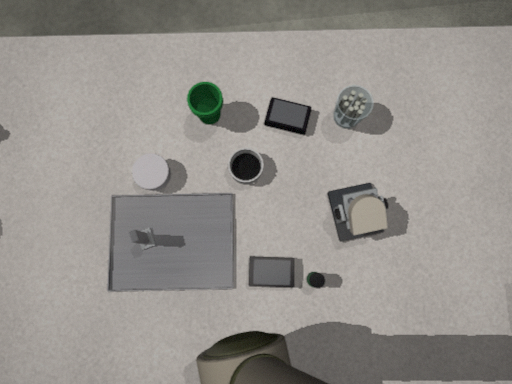

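The scene view shows the stamp on the tray at about (385,235), the open dish at (250,238) and the tub at (346,286). It also shows the model table at (192,155). In the top view they are at (140,237), (246,166), (151,172) and (362,212). Next I turn these pixels into positions.

```bash
cat > h.py <<'E'
import numpy as np,cv2
def load(n):
    z=np.load(n+'.npz');return z['p'],z['d'],z['intrinsics'],z['R'],z['t']
def cloud(d,K,R,t):
    v,u=np.mgrid[:d.shape[0],:d.shape[1]]
    c=np.stack([(u-K[0,2])/K[0,0]*d,(v-K[1,2])/K[1,1]*d,d],-1)
    return (c-t)@R   # R^T (c-t)
def circ(P):
    A=np.c_[2*P[:,:2],np.ones(len(P))];s=np.linalg.lstsq(A,(P[:,:2]**2).sum(1),rcond=None)[0]
    return s[:2],np.sqrt(s[2]+s[0]**2+s[1]**2)
E
python3 - <<'E'
from h import *
np.set_printoptions(precision=1,suppress=True)
for n,rois in(("top0",dict(stamp=(120,220,190,260),dish=(222,142,270,190),tub=(128,148,176,196),stage=(322,176,402,246),near=(244,250,300,292),far=(260,92,316,138),cups=(182,78,228,130),tumbler=(328,82,378,134),vial=(304,266,332,294))),
 ("scene0",dict(stamp=(365,205,405,256),dish=(225,212,278,262),tub=(318,258,375,312),stage=(155,115,225,188)))):
    p,d,K,R,t=load(n);W=cloud(d,K,R,t)
    for k,(a,b,c,e) in rois.items():
        w=W[b:e,a:c].reshape(-1,3);w=w[np.isfinite(w).all(1)]
        h=w[w[:,2]>10]
        top=np.percentile(h[:,2],97) if len(h) else 0
        m=h[h[:,2]>top-5]
        cc=circ(m) if len(m)>4 else 0
        print(n,k,len(h),"ztop",top.round(1),"mean",m.mean(0),"min",m.min(0),"max",m.max(0), "floor z",np.percentile(w[:,2],10).round(1))
E
```

```text
top0 stamp 310 ztop 843.5 mean [414.1  31.5 843.5] min [414.1  31.5 843.5] max [414.1  31.5 843.5] floor z 1.6
top0 dish 1006 ztop 38.8 mean [604.5  44.2  86.4] min [414.1   8.6  33.8] max [653.   81.2 843.5] floor z -0.6
top0 tub 1130 ztop 43.1 mean [603.8 244.4  47.9] min [414.1  31.5  38.1] max [643.3 283.9 843.5] floor z -0.6
top0 stage 2614 ztop 107.7 mean [ 511.8 -167.2  166.1] min [ 414.1 -216.4  102.7] max [532.5  31.5 843.5] floor z -0.4
top0 near 1382 ztop 31.1 mean [391.7  -3.8  37.7] min [360.6 -50.1  26.1] max [422.6  43.5 843.5] floor z -0.3
top0 far 1222 ztop 31.4 mean [726.7 -49.3  38.1] min [ 414.1 -100.2   26.4] max [771.3  31.5 843.5] floor z -0.4
top0 cups 1168 ztop 92.1 mean [737.  123.8 107.3] min [414.1  31.5  87.1] max [779.8 162.4 843.5] floor z -0.5
top0 tumbler 1267 ztop 88.2 mean [ 705.3 -168.2  143.6] min [ 414.1 -218.8   83.2] max [766.5  31.5 843.5] floor z -0.2
top0 vial 239 ztop 58.1 mean [374.8 -90.5  64.5] min [ 361.3 -106.8   53.1] max [414.1  31.5 843.5] floor z -0.7
scene0 stamp 389 ztop 94.5 mean [499.9 263.9 131. ] min [458.1 253.2  90. ] max [981.8 292.9 740.9] floor z 2.0
scene0 dish 1197 ztop 37.9 mean [624.2  50.9  47.1] min [580.1   9.5  33. ] max [981.8 292.9 740.9] floor z -0.5
scene0 tub 1566 ztop 42.8 mean [611.3 248.7  44.2] min [569.1 209.6  37.8] max [981.8 292.9 740.9] floor z -0.0
scene0 stage 2354 ztop 106.9 mean [ 575.4 -129.5  176.1] min [ 506.2 -214.4  102.1] max [981.8 292.9 740.9] floor z -0.3
```

Run:
```python
from h import *
p,_,_,_,_=load("top0")
a=cv2.resize(p[180:300,100:240],None,fx=5,fy=5,interpolation=cv2.INTER_CUBIC);cv2.imwrite("pics/c_stamp.png",a[:,:,::-1])
a=cv2.resize(p[160:270,300:420],None,fx=5,fy=5,interpolation=cv2.INTER_CUBIC);cv2.imwrite("pics/c_stage.png",a[:,:,::-1])
```

```text
(no output)
```

View pics/c_stamp.png

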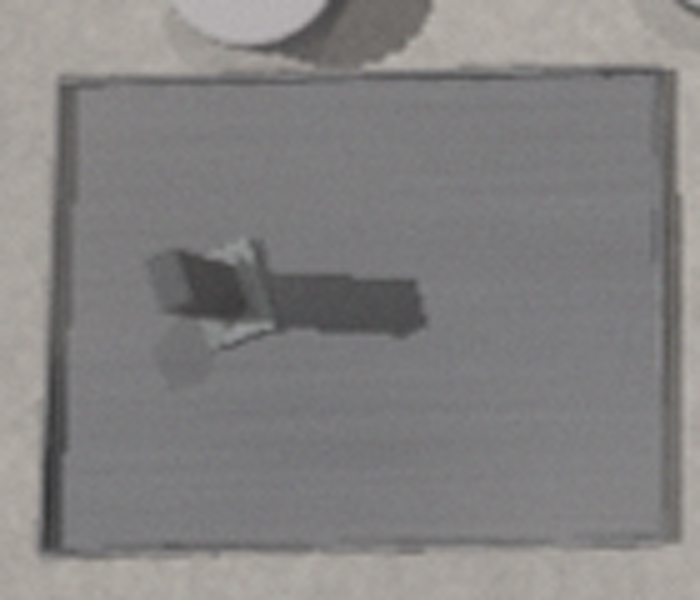

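View pics/c_stage.png

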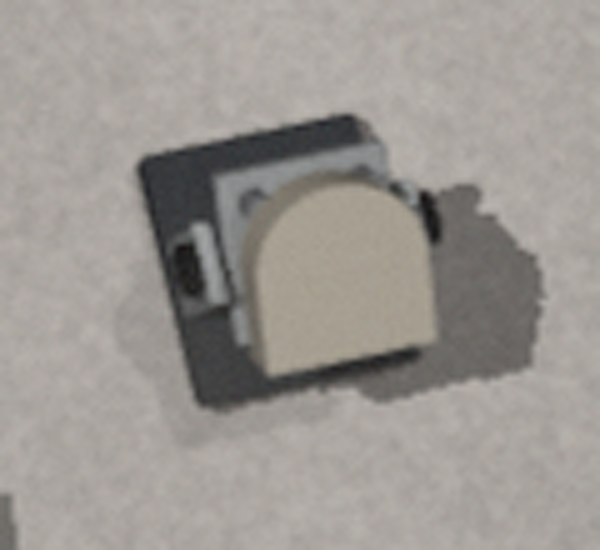

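Run:
```python
from h import *
np.set_printoptions(precision=2,suppress=True)
p,d,K,R,t=load("top0");W=cloud(d,K,R,t);W[d<=0]=np.nan
def roi(a,b,c,e):
    w=W[b:e,a:c].reshape(-1,3);return w[np.isfinite(w).all(1)]
for n in("top0","scene0"):
    p,d,K,R,t=load(n);W=cloud(d,K,R,t);W[d<=0]=np.nan
    s=roi(*((120,220,190,260) if n=="top0" else (365,205,405,256)))
    s=s[np.abs(s-[463,255,0])[:,:2].max(1)<60]
    for lo,hi in((5,13),(13,40),(40,85),(86,100)):
        m=s[(s[:,2]>lo)&(s[:,2]<hi)]
        if len(m)>3: print(n,"stamp",lo,hi,len(m),m.mean(0),cv2.minAreaRect(m[:,:2].astype(np.float32)))
    s=roi(*((222,142,270,190) if n=="top0" else (225,212,278,262)))
    m=s[(s[:,2]>33)&(s[:,2]<45)];print(n,"dish",cv2.minEnclosingCircle(m[:,:2].astype(np.float32)),np.median(m[:,2]))
    m=s[(s[:,2]>8)&(s[:,2]<22)];print("pad",m.mean(0),len(m))
    s=roi(*((322,176,402,246) if n=="top0" else (155,115,225,188)))
    m=s[(s[:,2]>78)&(s[:,2]<140)]
    for i in range(4):
        c=m.mean(0);_,_,V=np.linalg.svd(m-c);nn=V[2]*np.sign(V[2][2]);r=(m-c)@nn;m=m[np.abs(r)<2.5*max(r.std(),.5)]
    print(n,"face",c,nn,"tilt",np.arccos(nn[2]),"az",np.degrees(np.arctan2(nn[1],nn[0])),len(m),r.std(),m.min(0),m.max(0))
```

```text
top0 stamp 5 13 373 [463.81 252.31   7.21] ((464.6836853027344, 254.78610229492188), (119.60900115966797, 83.42594146728516), 89.61227416992188)
top0 stamp 13 40 54 [464.93 255.33  23.41] ((465.8044128417969, 256.1017761230469), (13.541596412658691, 26.220548629760742), 76.72979736328125)
top0 stamp 40 85 79 [465.17 255.2   62.11] ((465.66070556640625, 255.5113983154297), (9.676351547241211, 23.995542526245117), 82.63436889648438)
top0 stamp 86 100 93 [466.12 260.08  92.48] ((466.72113037109375, 260.7017822265625), (22.113325119018555, 13.660836219787598), 17.800678253173828)
top0 dish ((615.8982543945312, 45.30817794799805), 37.827579498291016) 36.63956667077564
pad [617.48  45.33  15.38] 707
top0 face [ 498.74 -187.34   93.97] [-0.36 -0.02  0.93] tilt 0.3725480017463722 az -176.68514484219912 1206 4.377899746782652 [ 460.01 -228.73   78.06] [ 535.47 -154.9   112.23]
scene0 stamp 5 13 267 [464.21 261.15   7.75] ((442.9968566894531, 261.63470458984375), (114.78374481201172, 78.79054260253906), 24.422527313232422)
scene0 stamp 13 40 96 [475.29 261.99  24.16] ((472.96978759765625, 257.5320739746094), (31.726825714111328, 15.459824562072754), 59.8255615234375)
scene0 stamp 40 85 146 [475.98 262.55  63.18] ((472.853759765625, 258.982666015625), (24.59610939025879, 12.538348197937012), 55.82609176635742)
scene0 stamp 86 100 89 [470.34 261.97  92.4 ] ((468.8016357421875, 261.8262634277344), (21.8411865234375, 13.695480346679688), 16.731212615966797)
scene0 dish ((618.176025390625, 46.136436462402344), 38.65959167480469) 36.219007857967334
pad [616.06  45.    15.42] 756
scene0 face [ 513.95 -180.52   92.88] [-0.1   0.03  0.99] tilt 0.10647110369687296 az 165.0240008570231 753 9.086414909628784 [ 462.51 -227.94   78.04] [ 554.36 -145.22  111.6 ]
```

Run:
```python
from h import *
np.set_printoptions(precision=2,suppress=True)
for n,(a,b,c,e),seed in(("top0",(322,176,402,246),(367,216)),("scene0",(155,115,225,188),(193,134))):
    p,d,K,R,t=load(n);W=cloud(d,K,R,t)
    hsv=cv2.cvtColor(p,cv2.COLOR_RGB2HSV);print(n,hsv[seed[1],seed[0]],p[seed[1],seed[0]],W[seed[1],seed[0]])
    ref=W[seed[1],seed[0]]
    # plane from seed patch
    for k in (1,):
        patch=W[seed[1]-5:seed[1]+6,seed[0]-6:seed[0]+7].reshape(-1,3)
        patch=patch[np.linalg.norm(patch-ref,axis=1)<30]
        c=np.median(patch,0)
        for i in range(6):
            if i: patch=S[np.abs(r)<1.5]; c=patch.mean(0)
            V=np.linalg.svd(patch-c)[2];nn=V[2]*np.sign(V[2][2])
            S=W[b:e,a:c_ if False else globals()['c'].__class__ and (402 if n=="top0" else 225)].reshape(-1,3)
            hs=hsv[b:e,a:(402 if n=="top0" else 225)].reshape(-1,3)
            S=S[(hs[:,1]>35)&(hs[:,2]>90)&(np.linalg.norm(S-c,axis=1)<60)]
            r=(S-c)@nn
    print("n",nn,"tilt",np.arccos(nn[2]),"az",np.degrees(np.arctan2(-nn[1],-nn[0])),len(patch),patch.std(0),r[np.abs(r)<1.5].std())
    y=np.cross(nn,[-nn[0]*0+1,0,0]); 
    x=np.array([-nn[0],-nn[1],0]);x-=x@nn*nn;x/=np.linalg.norm(x);y=np.cross(nn,x)
    uv=np.c_[(patch-c)@x,(patch-c)@y]
    print("c",c,"rect",cv2.minAreaRect(uv.astype(np.float32)))
    np.save(n+"_uv.npy",uv);np.save(n+"_f.npy",np.array([c,x,y,nn]))
```

```text
top0 [ 20  33 164] [164 157 143] [ 494.78 -186.37   96.16]
n [-0.46 -0.08  0.88] tilt 0.48835002897886653 az 9.68752760070972 13 [18.37 17.04  9.19] 0.6095660643803367
c [ 497.74 -189.21   95.66] rect ((-2.304445266723633, 4.3878631591796875), (50.9840087890625, 71.02877807617188), 61.65553283691406)
scene0 [ 20  39 144] [144 137 122] [ 508.33 -172.32  100.17]
n [-0.43 -0.08  0.9 ] tilt 0.45667568292875643 az 10.340060693085961 311 [16.75 17.79  8.24] 0.6080208563566426
c [ 500.11 -185.98   95.84] rect ((0.469329833984375, -0.9616813659667969), (68.437255859375, 65.46724700927734), 2.080747127532959)
```

```bash
cat > face.py <<'E'
from h import *
def fitface(p,d,K,R,t,seed,smin=22):
    W=cloud(d,K,R,t);hsv=cv2.cvtColor(p,cv2.COLOR_RGB2HSV)
    ref=W[seed[1],seed[0]]
    m=(d>0)&(hsv[...,1]>smin)&(hsv[...,2]>80)&(np.linalg.norm(W-ref,axis=2)<70)
    S=W[m];q=S[np.linalg.norm(S-ref,axis=1)<18]
    for i in range(8):
        c=q.mean(0);nn=np.linalg.svd(q-c)[2][2];nn=nn*np.sign(nn[2]);r=(S-c)@nn;q=S[np.abs(r)<1.8]
    x=np.array([-nn[0],-nn[1],0]);x-=x@nn*nn;x/=np.linalg.norm(x);y=np.cross(nn,x)
    uv=np.c_[(q-c)@x,(q-c)@y]
    # round outliers: cut by percentiles
    rect=cv2.minAreaRect(uv.astype(np.float32))
    lo=np.percentile(uv,.3,axis=0);hi=np.percentile(uv,99.7,axis=0);mid=(lo+hi)/2
    ctr=c+mid[0]*x+mid[1]*y
    return dict(ctr=ctr,n=nn,tilt=np.arccos(nn[2]),az=np.degrees(np.arctan2(-nn[1],-nn[0])),N=len(q),ext=hi-lo,rect=rect,x=x,y=y)
E
python3 - <<'E'
from face import *
np.set_printoptions(precision=3,suppress=True)
print(fitface(*load("top0"),(367,216)));print(fitface(*load("scene0"),(193,134)))
E
```

```text
{'ctr': array([ 497.348, -189.87 ,   94.915]), 'n': array([-0.435, -0.084,  0.896]), 'tilt': np.float64(0.459304843156121), 'az': np.float64(10.885283565758794), 'N': 941, 'ext': array([71.183, 67.452]), 'rect': ((2.0770301818847656, -0.39707183837890625), (68.02904510498047, 72.95917510986328), 88.89437103271484), 'x': array([0.88 , 0.169, 0.443]), 'y': array([-0.189,  0.982, -0.   ])}
{'ctr': array([ 498.84 , -189.284,   94.855]), 'n': array([-0.433, -0.079,  0.898]), 'tilt': np.float64(0.4556318025721191), 'az': np.float64(10.344537625571732), 'N': 358, 'ext': array([72.696, 68.325]), 'rect': ((0.029712677001953125, -1.7480583190917969), (68.7436752319336, 73.07731628417969), 89.78471374511719), 'x': array([0.883, 0.161, 0.44 ]), 'y': array([-0.18 ,  0.984,  0.   ])}
```

Measurements so far:

| Item | Result |
|---|---|
| Stamp | centre about (467.7, 261.2), yaw about 17.3° |
| Dish | about (617, 45.7) |
| Face centre | about (498, -189.6, 94.9) |
| Face tilt and azimuth | 0.457 rad, about 10.6° |

Next I work out the approach to the stamp.

```bash
cat > go.py <<'E'
import numpy as np,sys
from scipy.spatial.transform import Rotation as Ro
from rig import sensors
np.set_printoptions(precision=3,suppress=True)
def down(yaw): c,s=np.cos(np.radians(yaw)),np.sin(np.radians(yaw)); return np.array([[c,s,0],[s,-c,0],[0,0,-1.]]).T
def delta(pos,M):
    s=sensors.sense();q=s['ee_rot'];A=Ro.from_quat([q[1],q[2],q[3],q[0]])
    rv=(A.inv()*Ro.from_matrix(M)).as_rotvec()
    d=np.array(pos)-s['eef_pos']
    print("t",s['time_s'],"tcp",s['eef_pos'],"F",s['force'],"grip",s['grip_width'],"\nlin in tool",A.as_matrix().T@d,"lin in target axes",M.T@d,"rot",rv,"j",s['joints'])
E
python3 -c "
from go import *
delta([467.7,261.2,190],down(17.3))"
```

```text
t 0.1 tcp [ 215.838 -478.32   230.799] F [0.461 0.295 0.895] grip 0.9996909798797105 
lin in tool [ 533.686 -570.471   41.605] lin in target axes [ 460.382 -631.167   40.799] rot [-0.001 -0.     0.122] j [-1.37   0.313  1.498  0.     1.331 -0.223]
```

```bash
python3 -m creep '[{"grip":85,"linear":[0,0,0],"rot":[0,0,0.12]},{"grip":85,"linear":[20,-27,1],"rot":[0,0,0]},{"grip":85,"linear":[20,-27,1],"rot":[0,0,0]},{"grip":85,"linear":[20,-27,1],"rot":[0,0,0]},{"grip":85,"linear":[20,-27,1],"rot":[0,0,0]},{"grip":85,"linear":[20,-27,1],"rot":[0,0,0]},{"grip":85,"linear":[20,-27,1],"rot":[0,0,0]},{"grip":85,"linear":[20,-27,1],"rot":[0,0,0]},{"grip":85,"linear":[20,-27,1],"rot":[0,0,0]},{"grip":85,"linear":[20,-27,1],"rot":[0,0,0]},{"grip":85,"linear":[20,-27,1],"rot":[0,0,0]},{"grip":85,"linear":[20,-27,1],"rot":[0,0,0]}]' 60; python3 -c "
from go import *
delta([467.7,261.2,190],down(17.3))"
```

```text
time_s: 1.1
eef_pos: [337.0, -127.7, 220.2]
ee_rot: [-0.0, 0.989, 0.151, 0.0]
force: [1.0, -0.5, -0.4]
grip_width: 0.995
t 1.1 tcp [ 336.994 -127.704  220.205] F [ 1.009 -0.495 -0.357] grip 0.9949401139566296 
lin in tool [ 240.901 -332.108   30.228] lin in target axes [ 240.443 -332.442   30.205] rot [-0.    -0.     0.001] j [-0.691 -0.053  1.949  0.     1.245  0.577]
```

```bash
python3 -m creep '[{"grip":85,"linear":[20,-27.5,2.5],"rot":[0,0,0]},{"grip":85,"linear":[20,-27.5,2.5],"rot":[0,0,0]},{"grip":85,"linear":[20,-27.5,2.5],"rot":[0,0,0]},{"grip":85,"linear":[20,-27.5,2.5],"rot":[0,0,0]},{"grip":85,"linear":[20,-27.5,2.5],"rot":[0,0,0]},{"grip":85,"linear":[20,-27.5,2.5],"rot":[0,0,0]},{"grip":85,"linear":[20,-27.5,2.5],"rot":[0,0,0]},{"grip":85,"linear":[20,-27.5,2.5],"rot":[0,0,0]},{"grip":85,"linear":[20,-27.5,2.5],"rot":[0,0,0]},{"grip":85,"linear":[20,-27.5,2.5],"rot":[0,0,0]},{"grip":85,"linear":[20,-27.5,2.5],"rot":[0,0,0]},{"grip":85,"linear":[20,-27.5,2.5],"rot":[0,0,0]}]'; python3 -m creep '[{"grip":85,"linear":[0,0,0],"rot":[0,0,0]},{"grip":85,"linear":[0,0,0],"rot":[0,0,0]}]'
python3 - <<'E'
from go import *
from h import *
from rig import imaging
delta([467.7,261.2,190],down(17.3))
c=imaging.camera_params("wrist");p,d=imaging.capture("wrist")
cv2.imwrite("pics/w1.png",p[:,:,::-1]);np.savez("w1.npz",p=p,d=d,**c)
E
```

```text
time_s: 2.1
eef_pos: [467.3, 259.1, 189.8]
ee_rot: [0.0, 0.988, 0.151, -0.0]
force: [1.2, -1.2, 0.2]
grip_width: 0.997
time_s: 2.27
eef_pos: [466.9, 258.2, 189.4]
ee_rot: [0.0, 0.988, 0.152, -0.001]
force: [-1.0, -0.3, -0.1]
grip_width: 0.992
t 2.2667 tcp [466.899 258.234 189.366] F [-0.987 -0.262 -0.084] grip 0.9916465381405786 
lin in tool [ 1.656 -2.587 -0.637] lin in target axes [ 1.646 -2.593 -0.634] rot [0.    0.002 0.004] j [ 0.286  0.368  1.534 -0.     1.241  1.55 ]
```

View pics/w1.png

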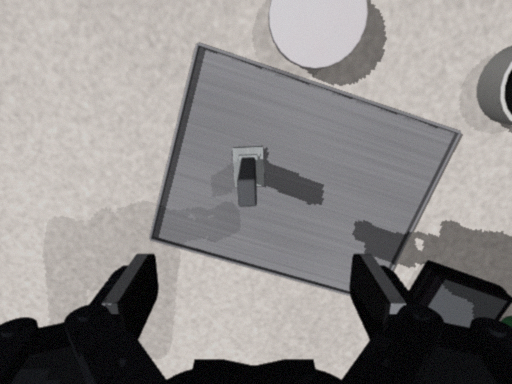

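The wrist view shows the handle top at about (247,190) and the foot at (248,160). The handle is lined up with the jaws. Next I measure the top position.

Run:
```python
from go import *
from h import *
p,d,K,R,t=load("w1");W=cloud(d,K,R,t)
w=W[130:230,215:285].reshape(-1,3);dd=d[130:230,215:285].ravel()
m=w[(dd>0)&(w[:,2]>86)&(w[:,2]<100)];print(len(m),m.mean(0),cv2.minAreaRect(m[:,:2].astype(np.float32)))
m=w[(dd>0)&(w[:,2]>5)&(w[:,2]<12)];print(len(m),np.median(m,0),cv2.minAreaRect(m[:,:2].astype(np.float32)))
# dish rim/pad? tub
```

```text
539 [467.569 264.723  92.308] ((466.6415100097656, 264.40582275390625), (22.21458625793457, 14.003410339355469), 19.56661605834961)
622 [474.809 266.567   8.747] ((453.8835754394531, 268.2657165527344), (46.420162200927734, 82.35836791992188), 74.06536865234375)
```

```bash
python3 -c "
from go import *
delta([467.5,262.7,46],down(18))"
```

```text
t 2.3167 tcp [466.859 257.29  189.739] F [-0.691 -0.018 -0.493] grip 0.9940382579216998 
lin in tool [  2.431  -4.997 143.735] lin in target axes [  2.282  -4.947 143.739] rot [ 0.     0.001 -0.009] j [ 0.284  0.367  1.535 -0.     1.241  1.55 ]
```

```bash
python3 -m creep '[{"grip":85,"linear":[2,-4.5,10],"rot":[0,0,-0.01]},{"grip":85,"linear":[0,0,20],"rot":[0,0,0]},{"grip":85,"linear":[0,0,20],"rot":[0,0,0]},{"grip":85,"linear":[0,0,20],"rot":[0,0,0]},{"grip":85,"linear":[0,0,20],"rot":[0,0,0]},{"grip":85,"linear":[0,0,20],"rot":[0,0,0]},{"grip":85,"linear":[0,0,20],"rot":[0,0,0]},{"grip":85,"linear":[0,0,13],"rot":[0,0,0]},{"grip":85,"linear":[0,0,0],"rot":[0,0,0]},{"grip":85,"linear":[0,0,0],"rot":[0,0,0]}]'
python3 - <<'E'
from go import *
import cv2
from rig import imaging
delta([467.5,262.7,46],down(18))
p,d=imaging.capture("wrist")
cv2.imwrite("pics/w2.png",p[:,:,::-1])
delta([467.5,262.7,46],down(18))
E
```

```text
time_s: 3.15
eef_pos: [467.6, 261.6, 47.1]
ee_rot: [0.0, 0.988, 0.156, -0.001]
force: [0.5, 0.4, 0.5]
grip_width: 0.991
t 3.15 tcp [467.574 261.552  47.081] F [0.499 0.363 0.471] grip 0.9908151500441299 
lin in tool [ 0.285 -1.115  1.08 ] lin in target axes [ 0.285 -1.115  1.081] rot [ 0.     0.001 -0.001] j [ 0.291  0.554  1.669 -0.     0.92   1.549]
t 3.2 tcp [468.098 261.843  47.907] F [-0.265 -0.422  0.546] grip 0.9951763023415574 
lin in tool [-0.307 -1.     1.906] lin in target axes [-0.304 -1.     1.907] rot [ 0.    -0.001 -0.001] j [ 0.291  0.553  1.668 -0.     0.92   1.549]
```

View pics/w2.png

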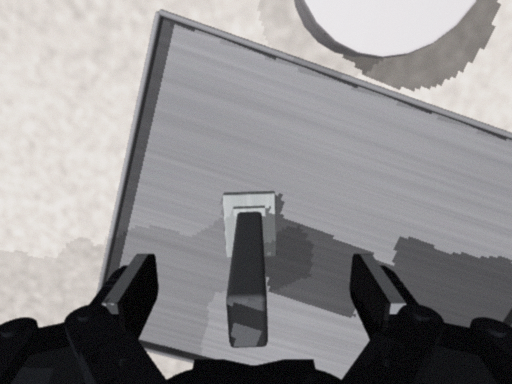

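The handle at column 248 sits between the pads, whose middle is at about column 254, so the jaws will close evenly. I close now.

```bash
python3 -m creep '[{"grip":40,"linear":[0,0,0],"rot":[0,0,0]},{"grip":30,"linear":[0,0,0],"rot":[0,0,0]},{"grip":24,"linear":[0,0,0],"rot":[0,0,0]},{"grip":20,"linear":[0,0,0],"rot":[0,0,0]},{"grip":15,"linear":[0,0,0],"rot":[0,0,0]},{"grip":10,"linear":[0,0,0],"rot":[0,0,0]},{"grip":5,"linear":[0,0,0],"rot":[0,0,0]},{"grip":5,"linear":[0,0,0],"rot":[0,0,0]},{"grip":5,"linear":[0,0,0],"rot":[0,0,0]},{"grip":5,"linear":[0,0,0],"rot":[0,0,0]}]' 60; python3 -m creep '[{"grip":5,"linear":[0,0,0],"rot":[0,0,0]},{"grip":5,"linear":[0,0,-6],"rot":[0,0,0]},{"grip":5,"linear":[0,0,-12],"rot":[0,0,0]},{"grip":5,"linear":[0,0,-20],"rot":[0,0,0]},{"grip":5,"linear":[0,0,-20],"rot":[0,0,0]},{"grip":5,"linear":[0,0,-20],"rot":[0,0,0]},{"grip":5,"linear":[0,0,0],"rot":[0,0,0]},{"grip":5,"linear":[0,0,0],"rot":[0,0,0]}]'
python3 - <<'E'
from go import *
import cv2
from rig import imaging
c=imaging.camera_params("wrist");p,d=imaging.capture("wrist")
cv2.imwrite("pics/w3.png",p[:,:,::-1]);np.savez("w3.npz",p=p,d=d,**c)
c=imaging.camera_params("scene");p,d=imaging.capture("scene")
cv2.imwrite("pics/s3.png",p[:,:,::-1]);np.savez("s3.npz",p=p,d=d,**c)
delta([617,45.7,125],down(18))
E
```

```text
time_s: 4.03
eef_pos: [467.8, 262.3, 47.4]
ee_rot: [-0.0, 0.988, 0.156, 0.0]
force: [-0.8, 0.5, 1.4]
grip_width: 0.155
time_s: 4.7
eef_pos: [468.0, 262.3, 125.9]
ee_rot: [-0.0, 0.988, 0.156, 0.001]
force: [0.1, -0.2, -1.4]
grip_width: 0.151
t 4.8 tcp [467.25  262.028 124.308] F [ 1.062 -0.876 -1.282] grip 0.15772940925944812 
lin in tool [ 75.657 251.99   -0.829] lin in target axes [ 75.572 252.016  -0.692] rot [ 0.     0.002 -0.   ] j [ 0.292  0.444  1.606 -0.     1.093  1.549]
```

View pics/w3.png

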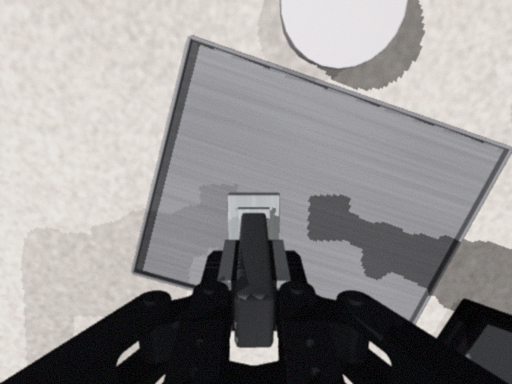

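View pics/s3.png

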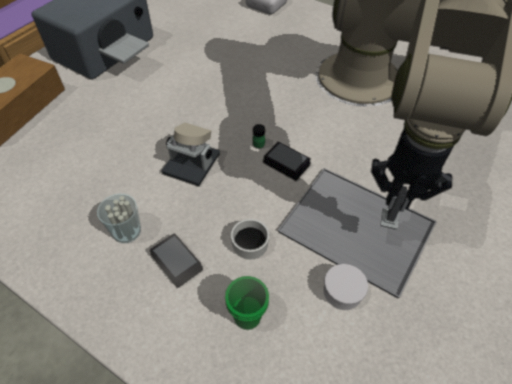

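The stamp is lifted and held square: its foot is visible at (254,205) below the pads, and the opening is 13 mm. Now I carry it over the dish.

```bash
python3 -m creep '[{"grip":5,"linear":[5,16,0],"rot":[0,0,0]},{"grip":5,"linear":[8,27.5,0],"rot":[0,0,0]},{"grip":5,"linear":[8,27.5,0],"rot":[0,0,0]},{"grip":5,"linear":[8,27.5,0],"rot":[0,0,0]},{"grip":5,"linear":[8,27.5,0],"rot":[0,0,0]},{"grip":5,"linear":[8,27.5,0],"rot":[0,0,0]},{"grip":5,"linear":[8,27.5,0],"rot":[0,0,0]},{"grip":5,"linear":[8,27.5,0],"rot":[0,0,0]},{"grip":5,"linear":[8,27.5,0],"rot":[0,0,0]},{"grip":5,"linear":[6,16,0],"rot":[0,0,0]},{"grip":5,"linear":[0,0,0],"rot":[0,0,0]},{"grip":5,"linear":[0,0,0],"rot":[0,0,0]}]'
python3 - <<'E'
from go import *
import cv2
from rig import imaging
delta([617,45.7,61],down(18))
for n in("wrist","scene","top"):
    c=imaging.camera_params(n);p,d=imaging.capture(n)
    cv2.imwrite(f"pics/{n}4.png",p[:,:,::-1]);np.savez(f"{n}4.npz",p=p,d=d,**c)
delta([617,45.7,61],down(18))
E
```

```text
time_s: 5.8
eef_pos: [616.5, 45.2, 123.7]
ee_rot: [-0.0, 0.988, 0.156, -0.001]
force: [-0.7, 1.8, -0.4]
grip_width: 0.156
t 5.8 tcp [616.482  45.201 123.708] F [-0.67   1.798 -0.407] grip 0.1560675010308186 
lin in tool [ 0.793 -0.237 62.706] lin in target axes [ 0.647 -0.314 62.708] rot [-0.001  0.002 -0.002] j [-0.116  0.612  1.333  0.     1.199  1.142]
t 5.95 tcp [616.212  46.64  124.729] F [-0.144  0.549 -1.336] grip 0.14977744123180423 
lin in tool [ 0.536  1.185 63.728] lin in target axes [ 0.459  1.137 63.729] rot [-0.001  0.001  0.001] j [-0.114  0.61   1.334  0.     1.199  1.142]
```

View pics/wrist4.png

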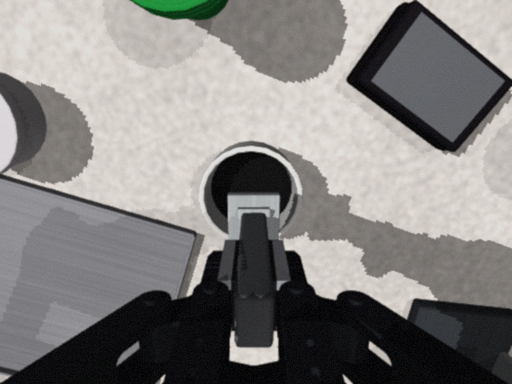

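View pics/scene4.png

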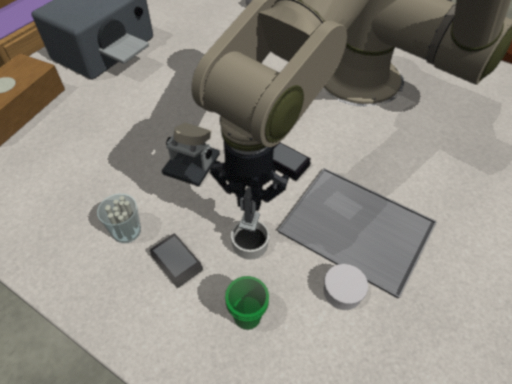

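The foot at (254,205) hangs over the dish, whose rim is centred at about (252,190) and lies lower in perspective. I check the offset with the wrist depth.

Run:
```python
from go import *
from h import *
p,d,K,R,t=load("wrist4");W=cloud(d,K,R,t)
w=W[130:250,190:320].reshape(-1,3);dd=d[130:250,190:320].ravel()
m=w[(dd>0)&(w[:,2]>33)&(w[:,2]<41)];print("rim",len(m),circ(m),cv2.minEnclosingCircle(m[:,:2].astype(np.float32)))
m=w[(dd>0)&(w[:,2]>80)&(w[:,2]<88)];print("foot top",len(m),m.mean(0),m.min(0),m.max(0))
a=down(18);u=(m-m.mean(0))@a;print(m.mean(0)@a, u.min(0),u.max(0))
f=m@a; print("foot centre xy: x_max-20, y mid", f[:,0].max()-20,(f[:,1].max()+f[:,1].min())/2, a@[f[:,0].max()-20,(f[:,1].max()+f[:,1].min())/2,0])
```

```text
rim 1432 (array([616.733,  48.661]), np.float64(35.521637215251666)) ((616.470947265625, 48.4840087890625), 37.97532272338867)
foot top 1437 [625.04   48.893  84.92 ] [603.756  29.34   80.349] [638.658  65.838  87.995]
[609.557 146.648 -84.92 ] [-18.416 -15.057  -3.075] [10.109 14.979  4.571]
foot centre xy: x_max-20, y mid 599.6662355591135 146.60921911877386 [615.621  45.873   0.   ]
```

```bash
python3 -m creep '[{"grip":5,"linear":[1.5,-1.5,5],"rot":[0,0,0]},{"grip":5,"linear":[0,0,12],"rot":[0,0,0]},{"grip":5,"linear":[0,0,12],"rot":[0,0,0]},{"grip":5,"linear":[0,0,12],"rot":[0,0,0]},{"grip":5,"linear":[0,0,10],"rot":[0,0,0]},{"grip":5,"linear":[0,0,6],"rot":[0,0,0]},{"grip":5,"linear":[0,0,0],"rot":[0,0,0]},{"grip":5,"linear":[0,0,0],"rot":[0,0,0]}]';for i in 1 2 ; do python3 -c "
from go import *
delta([617,47,57],down(18))
from rig import imaging
import cv2
p,d=imaging.capture('wrist');cv2.imwrite('pics/w5.png',p[:,:,::-1])
delta([617,47,57],down(18))"; done
```

```text
time_s: 6.62
eef_pos: [617.9, 47.5, 68.1]
ee_rot: [-0.0, 0.988, 0.156, -0.0]
force: [-0.3, -0.8, -1.1]
grip_width: 0.15
t 6.6167 tcp [617.941  47.517  68.093] F [-0.26  -0.796 -1.09 ] grip 0.15015080328949165 
lin in tool [-1.052  0.202 11.093] lin in target axes [-1.055  0.201 11.093] rot [-0.  0. -0.] j [-0.112  0.678  1.378 -0.     1.086  1.145]
t 6.6667 tcp [618.205  47.477  68.642] F [ 0.265  0.439 -0.477] grip 0.15993905654390683 
lin in tool [-1.301  0.078 11.641] lin in target axes [-1.293  0.081 11.642] rot [ 0.    -0.001 -0.001] j [-0.112  0.677  1.377  0.     1.086  1.145]
t 6.6667 tcp [618.205  47.477  68.642] F [ 0.265  0.439 -0.477] grip 0.15993905654390683 
lin in tool [-1.301  0.078 11.641] lin in target axes [-1.293  0.081 11.642] rot [ 0.    -0.001 -0.001] j [-0.112  0.677  1.377  0.     1.086  1.145]
t 6.7167 tcp [618.294  47.5    68.897] F [ 0.44   0.023 -1.692] grip 0.15618873228252175 
lin in tool [-1.398  0.071 11.896] lin in target axes [-1.386  0.076 11.897] rot [ 0.    -0.001 -0.   ] j [-0.112  0.677  1.377  0.     1.086  1.145]
```

View pics/w5.png

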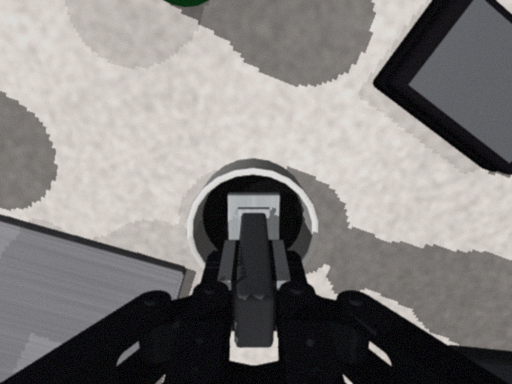

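The foot at (254,205) is centred inside the rim, which spans columns 190 to 318. I lower it the last millimetres gently.

```bash
python3 -m creep '[{"grip":5,"linear":[0,0,3],"rot":[0,0,0]},{"grip":5,"linear":[0,0,3],"rot":[0,0,0]},{"grip":5,"linear":[0,0,1.5],"rot":[0,0,0]},{"grip":5,"linear":[0,0,1.5],"rot":[0,0,0]},{"grip":5,"linear":[0,0,0],"rot":[0,0,0]}]';python3 -m creep '[{"grip":5,"linear":[0,0,1],"rot":[0,0,0]},{"grip":5,"linear":[0,0,1],"rot":[0,0,0]},{"grip":5,"linear":[0,0,0],"rot":[0,0,0]}]'; python3 -c "
from rig import imaging,sensors
import numpy as np
F=[];Z=[]
for i in range(4):
    imaging.capture('top');s=sensors.sense();F.append(s['force']);Z.append(s['eef_pos'])
print(np.round(F,2),np.round(Z,1))"
```

```text
time_s: 7.13
eef_pos: [617.8, 47.6, 59.0]
ee_rot: [-0.0, 0.988, 0.156, -0.0]
force: [0.0, -0.9, -1.9]
grip_width: 0.153
time_s: 7.38
eef_pos: [618.0, 47.5, 57.4]
ee_rot: [0.0, 0.988, 0.156, 0.0]
force: [-1.1, 0.3, 1.3]
grip_width: 0.154
[[-0.45  0.61  1.75]
 [-1.02  0.08  1.93]
 [-1.36 -0.94  0.32]
 [-1.21  0.35  0.64]] [[618.   47.6  57.5]
 [618.   47.5  57.5]
 [618.   47.6  57.5]
 [618.   47.6  57.5]]
```

```bash
python3 -m creep '[{"grip":5,"linear":[0,0,1],"rot":[0,0,0]},{"grip":5,"linear":[0,0,0.5],"rot":[0,0,0]},{"grip":5,"linear":[0,0,0],"rot":[0,0,0]}]'; python3 -c "
from rig import imaging,sensors
import numpy as np
F=[];Z=[]
for i in range(6):
    p,d=imaging.capture('wrist');s=sensors.sense();F.append(s['force']);Z.append(s['eef_pos'])
print(np.mean(F,0),np.mean(Z,0))
import cv2;cv2.imwrite('pics/w6.png',p[:,:,::-1])"
```

```text
time_s: 7.83
eef_pos: [618.0, 47.6, 55.9]
ee_rot: [0.0, 0.988, 0.156, 0.0]
force: [-0.6, 0.2, 3.1]
grip_width: 0.158
[-1.20750995  0.11070076  3.15215658] [617.98474844  47.56783243  55.93516544]
```

View pics/w6.png

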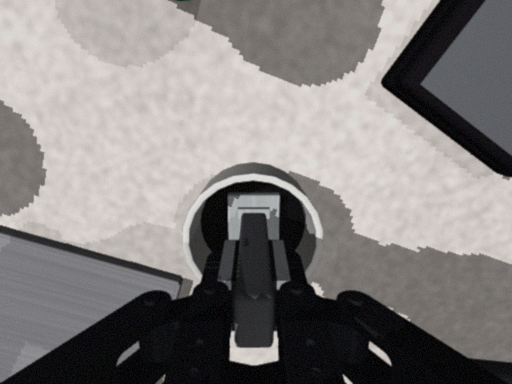

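The pad is touched with about 4 N and the dish hasn't moved. I lift out and work out the transfer to the face.

```bash
cat > fin.py <<'E'
from go import *
n=np.array([-0.434,-0.082,0.897]);n/=np.linalg.norm(n)
x=np.array([-n[0],-n[1],0]);x-=x@n*n;x/=np.linalg.norm(x);y=np.cross(n,x)
M=np.c_[x,-y,-n]
C=np.array([498.,-189.5,94.9])
E
python3 -m creep '[{"grip":5,"linear":[0,0,-5],"rot":[0,0,0]},{"grip":5,"linear":[0,0,-12],"rot":[0,0,0]},{"grip":5,"linear":[0,0,-20],"rot":[0,0,0]},{"grip":5,"linear":[0,0,-25],"rot":[0,0,0]},{"grip":5,"linear":[0,0,-25],"rot":[0,0,0]},{"grip":5,"linear":[0,0,-15],"rot":[0,0,0]},{"grip":5,"linear":[0,0,0],"rot":[0,0,0]}]'; python3 -c "
from fin import *
delta(C+105*n,down(10.7)); print(C+105*n)
delta(C+105*n,M)"
```

```text
time_s: 8.72
eef_pos: [619.3, 47.5, 162.1]
ee_rot: [0.001, 0.988, 0.156, 0.003]
force: [0.7, -0.3, -0.4]
grip_width: 0.154
t 8.7167 tcp [619.275  47.467 162.122] F [ 0.707 -0.342 -0.351] grip 0.1544346933488045 
lin in tool [-234.351  182.144  -27.906] lin in target axes [-209.546  210.329  -26.977] rot [ 0.002 -0.006  0.127] j [-0.112  0.576  1.287  0.     1.272  1.145]
[ 452.423 -198.111  189.1  ]
t 8.7167 tcp [619.275  47.467 162.122] F [ 0.707 -0.342 -0.351] grip 0.1544346933488045 
lin in tool [-234.351  182.144  -27.906] lin in target axes [-176.073  210.332 -116.768] rot [-0.027  0.451  0.125] j [-0.112  0.576  1.287  0.     1.272  1.145]
```

```bash
python3 -m creep '[{"grip":5,"linear":[0,0,-2],"rot":[0,0,0.065]},{"grip":5,"linear":[0,0,-3],"rot":[0,0,0.062]},{"grip":5,"linear":[-21,21,-2.7],"rot":[0,0,0]},{"grip":5,"linear":[-21,21,-2.7],"rot":[0,0,0]},{"grip":5,"linear":[-21,21,-2.7],"rot":[0,0,0]},{"grip":5,"linear":[-21,21,-2.7],"rot":[0,0,0]},{"grip":5,"linear":[-21,21,-2.7],"rot":[0,0,0]},{"grip":5,"linear":[-21,21,-2.7],"rot":[0,0,0]},{"grip":5,"linear":[-21,21,-2.7],"rot":[0,0,0]},{"grip":5,"linear":[-21,21,-2.7],"rot":[0,0,0]},{"grip":5,"linear":[-21,21,-2],"rot":[0,0,0]},{"grip":5,"linear":[-20,21,0],"rot":[0,0,0]}]'; python3 -m creep '[{"grip":5,"linear":[0,0,0],"rot":[0,0.1,0]},{"grip":5,"linear":[0,0,0],"rot":[0,0.12,0]},{"grip":5,"linear":[0,0,0],"rot":[0,0.12,0]},{"grip":5,"linear":[0,0,0],"rot":[0,0.11,0]},{"grip":5,"linear":[0,0,0],"rot":[0,0,0]},{"grip":5,"linear":[0,0,0],"rot":[0,0,0]}]';python3 - <<'E'
from fin import *
import cv2
from rig import imaging
delta(C+75*n,M)
for k in("wrist","scene","top"):
    c=imaging.camera_params(k);p,d=imaging.capture(k)
    cv2.imwrite(f"pics/{k}7.png",p[:,:,::-1]);np.savez(f"{k}7.npz",p=p,d=d,**c)
delta(C+75*n,M)
E
```

```text
time_s: 9.72
eef_pos: [450.2, -198.4, 186.0]
ee_rot: [-0.0, 0.996, 0.093, -0.0]
force: [1.1, -0.5, -1.8]
grip_width: 0.155
time_s: 10.22
eef_pos: [450.6, -197.8, 185.8]
ee_rot: [-0.021, 0.971, 0.09, 0.22]
force: [-0.6, 0.3, 0.1]
grip_width: 0.153
t 10.2167 tcp [ 450.559 -197.814  185.8  ] F [-0.57   0.271  0.079] grip 0.15305550684917676 
lin in tool [ 3.36   0.641 27.789] lin in target axes [ 3.051  0.638 27.825] rot [-0.     0.011 -0.003] j [-0.858  0.128  1.93   0.493  0.911  0.256]
t 10.3667 tcp [ 452.004 -197.538  186.481] F [ 0.356 -0.261 -0.849] grip 0.1497092194279845 
lin in tool [ 1.697  0.65  27.77 ] lin in target axes [ 1.43   0.641 27.785] rot [-0.     0.01   0.001] j [-0.856  0.129  1.927  0.494  0.91   0.255]
```

View pics/wrist7.png

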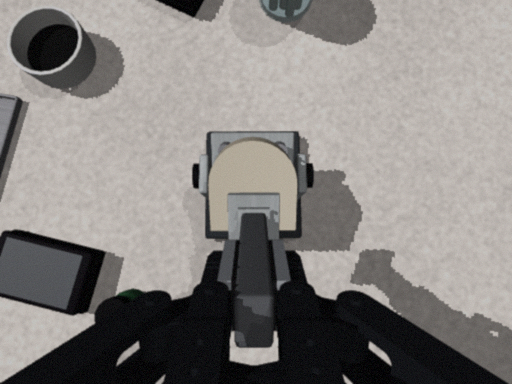

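View pics/scene7.png

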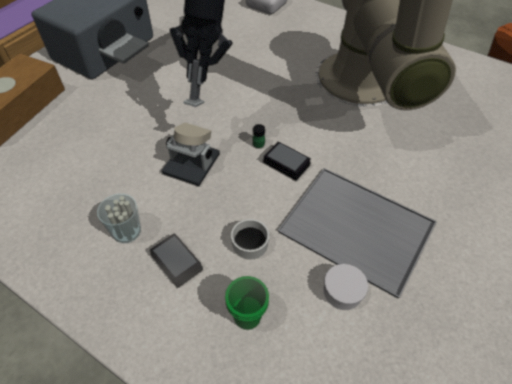

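The wrist view has the foot at (254,215) over the plaster face, whose columns 208 to 298 put its centre at about 253. The yaw matches. I compare the face plane and foot plane in this one view.

Run:
```python
from face import *
from fin import *
L=load("wrist7");p,d,K,R,t=L
W=cloud(d,K,R,t)
f=fitface(*L,(252,165));print({k:f[k] for k in("ctr","n","tilt","az","N","ext")})
q=fitface(*load("scene7"),(193,134));print("scene",q['ctr'],q['n'],q['tilt'],q['az'],q['ext'])
# foot: flat patch
w=W[190:245,222:286].reshape(-1,3)
h=(w-f['ctr'])@f['n']
print(np.histogram(h,bins=np.arange(-5,80,5)))
T=M.T@(np.array([451.5,-197.7,186.2]))
m=w[(h>25)&(h<45)]
for i in range(6):
    c=np.median(m,0) if i==0 else q.mean(0)
    q=m if i==0 else q
    nn=np.linalg.svd(q-c)[2][2];nn*=np.sign(nn[2]);q=m[np.abs((m-c)@nn)<1.5]
print("foot",len(q),c,nn,"angle to face n",np.arccos(nn@f['n']),np.arccos(nn@n),"offset along n",(c-f['ctr'])@n)
u=q@M;print("foot in tool axes rel tcp",u.min(0)-T,u.max(0)-T)
print("face ctr rel tcp",M.T@f['ctr']-T)
```

```text
{'ctr': array([ 497.525, -187.163,   93.884]), 'n': array([-0.437, -0.085,  0.895]), 'tilt': np.float64(0.4617347253929564), 'az': np.float64(11.05952038912296), 'N': 5074, 'ext': array([70.893, 67.436])}
scene [ 501.905 -173.269   97.166] [-0.335  0.116  0.935] 0.36240199141326696 -19.07251261723627 [75.893 37.275]
(array([302, 349,   0,   0,   0,   0,   0,   0,   0,   0,   0,   0,   1,
       791, 893, 100]), array([-5,  0,  5, 10, 15, 20, 25, 30, 35, 40, 45, 50, 55, 60, 65, 70, 75]))
foot 0 [nan nan nan] [0. 0. 1.] angle to face n 0.4617347253929564 0.45754539100721486 offset along n nan
  return _methods._mean(a, axis=axis, dtype=dtype,
  ret = um.true_divide(
<stdin>:14: RuntimeWarning: Mean of empty slice.
Traceback (most recent call last):
ValueError: zero-size array to reduction operation minimum which has no identity
```

Run:
```python
from face import *
from fin import *
L=load("wrist7");p,d,K,R,t=L
W=cloud(d,K,R,t);f=fitface(*L,(252,165));w=W[190:240,226:282].reshape(-1,3);h=(w-f['ctr'])@f['n']
q=w[(h>55)&(h<66)]
for i in range(6):
    c=q.mean(0);nn=np.linalg.svd(q-c)[2][2];nn*=np.sign(nn[2]);r=(w-c)@nn;q=w[np.abs(r)<1.5]
T=M.T@(np.array([451.5,-197.7,186.2]))
print(len(q),nn,"ang",np.arccos(nn@f['n']),"comp along face x,y",nn@f['x'],nn@f['y'],"h",np.mean((q-f['ctr'])@n))
u=q@M;print("foot rel tcp",np.percentile(u,1,0)-T,np.percentile(u,99,0)-T)
print("face rel tcp",M.T@f['ctr']-T, "fixed cams",M.T@C-T)
```

```text
1305 [-0.418 -0.083  0.905] ang 0.021963319659721845 comp along face x,y 0.021937106005538234 -0.0010359679985728354 h 64.95598382201531
foot rel tcp [ -9.969 -15.643  37.374] [17.49  13.897 40.114]
face rel tcp [  1.547  -1.809 103.662] fixed cams [  2.026   0.576 102.765]
```

Foot and face differ by 0.02 rad, which I correct with +0.015 about tool y. The gap is about 58 mm, so I approach to just above the face.

```bash
python3 -m creep '[{"grip":5,"linear":[0,0,0],"rot":[0,0.015,0]},{"grip":5,"linear":[1.5,0,8],"rot":[0,0,0]},{"grip":5,"linear":[1.5,0,12],"rot":[0,0,0]},{"grip":5,"linear":[0,0,12],"rot":[0,0,0]},{"grip":5,"linear":[0,0,10],"rot":[0,0,0]},{"grip":5,"linear":[0,0,6],"rot":[0,0,0]},{"grip":5,"linear":[0,0,3],"rot":[0,0,0]},{"grip":5,"linear":[0,0,0],"rot":[0,0,0]},{"grip":5,"linear":[0,0,0],"rot":[0,0,0]}]';python3 - <<'E'
from fin import *
import cv2
from rig import imaging
F=[];P=[]
for k in("wrist","scene","wrist","top"):
    c=imaging.camera_params(k);p,d=imaging.capture(k)
    cv2.imwrite(f"pics/{k}8.png",p[:,:,::-1]);np.savez(f"{k}8.npz",p=p,d=d,**c)
    s=sensors.sense();F.append(s['force']);P.append(s['eef_pos'])
print(np.mean(F,0),np.mean(P,0))
delta(C+45*n,M)
E
```

```text
time_s: 11.12
eef_pos: [476.7, -192.9, 142.3]
ee_rot: [-0.021, 0.969, 0.091, 0.229]
force: [0.3, 0.5, -1.3]
grip_width: 0.155
[ 0.799 -0.061 -0.849] [ 476.703 -193.051  142.581]
t 11.3167 tcp [ 476.674 -193.056  142.577] F [ 1.144 -0.587 -0.332] grip 0.15584770277921853 
lin in tool [-1.727  0.46   7.308] lin in target axes [-1.669  0.465  7.321] rot [ 0.001 -0.008  0.   ] j [-0.811  0.232  1.942  0.563  0.784  0.206]
```

View pics/wrist8.png

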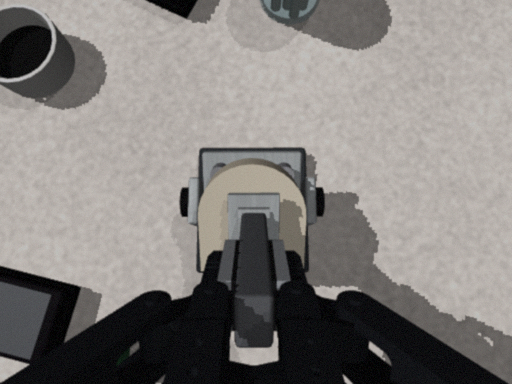

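View pics/scene8.png

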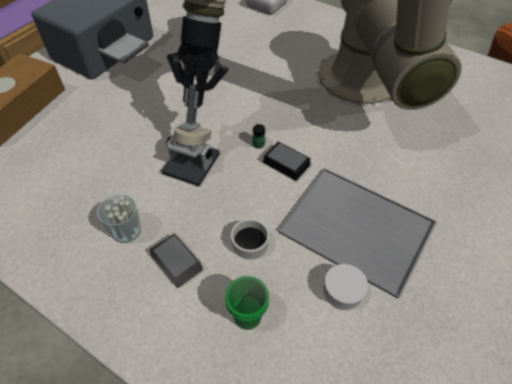

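Run:
```python
from face import *
from fin import *
L=load("wrist8");p,d,K,R,t=L
W=cloud(d,K,R,t);f=fitface(*L,(252,178));w=W[188:240,226:282].reshape(-1,3);h=(w-f['ctr'])@f['n']
print(f['tilt'],f['az'],f['ext'],np.histogram(h,bins=np.arange(-5,40,4)))
q=w[(h>10)&(h<19)]
for i in range(6):
    c=q.mean(0);nn=np.linalg.svd(q-c)[2][2];nn*=np.sign(nn[2]);r=(w-c)@nn;q=w[np.abs(r)<1.5]
print("ang",nn@f['x'],nn@f['y'],"h underside",np.mean((q-f['ctr'])@f['n'])-6)
u=q@M;lo=np.percentile(u,1,0);hi=np.percentile(u,99,0)
hsv=cv2.cvtColor(p,cv2.COLOR_RGB2HSV);m=(hsv[...,1]>22)&(np.abs((W-f['ctr'])@f['n'])<1.8)&(np.linalg.norm(W-f['ctr'],axis=2)<60)
v=W[m]@M
print("foot ctr x",hi[0]+.5-20,"y",(lo[1]+hi[1])/2,"face ctr x",np.percentile(v[:,0],99.8)-36,"y",(np.percentile(v[:,1],.5)+np.percentile(v[:,1],99.5))/2,v.max(0)-v.min(0))
```

```text
0.45846227773806064 11.059802109131832 [66.964 67.591] (array([ 26, 463,   0,  20, 971, 624, 148,  63,  73,  80,  72]), array([-5, -1,  3,  7, 11, 15, 19, 23, 27, 31, 35, 39]))
ang -0.001218526394096031 5.387767949511597e-05 h underside 8.678326050888112
foot ctr x 450.85218443664724 y 277.4715765332501 face ctr x 448.65445199521 y 276.403134115023 [72.028 68.125  3.676]
```

Angle error is now 0.001 rad, offset about 2 mm and gap about 8 mm. I make a small shift and press slowly.

```bash
python3 -m creep '[{"grip":5,"linear":[-1.5,-0.5,2],"rot":[0,0,0]},{"grip":5,"linear":[0,0,2],"rot":[0,0,0]},{"grip":5,"linear":[0,0,1.5],"rot":[0,0,0]},{"grip":5,"linear":[0,0,1],"rot":[0,0,0]},{"grip":5,"linear":[0,0,1],"rot":[0,0,0]},{"grip":5,"linear":[0,0,1],"rot":[0,0,0]},{"grip":5,"linear":[0,0,1],"rot":[0,0,0]},{"grip":5,"linear":[0,0,0],"rot":[0,0,0]}]' 80;cat > st.py <<'E'
from fin import *
from rig import imaging
F=[];P=[]
for k in range(6):
    imaging.capture('wrist');s=sensors.sense();F.append(s['force']);P.append(s['eef_pos'])
print("F along n",np.mean(F,0)@n,np.mean(F,0),"tcp",np.mean(P,0),"height over face",(np.mean(P,0)-C)@n, s['time_s'])
E
python3 st.py
```

```text
time_s: 11.98
eef_pos: [479.5, -191.8, 133.1]
ee_rot: [-0.021, 0.969, 0.091, 0.229]
force: [-2.9, 0.1, 2.8]
grip_width: 0.154
F along n 4.254959868586986 [-2.907  0.573  3.389] tcp [ 479.438 -191.829  133.133] height over face 42.5479991512422 12.2833
```

```bash
python3 -m creep '[{"grip":5,"linear":[0,0,1],"rot":[0,0,0]},{"grip":5,"linear":[0,0,1],"rot":[0,0,0]},{"grip":5,"linear":[0,0,1],"rot":[0,0,0]},{"grip":5,"linear":[0,0,0.4],"rot":[0,0,0]},{"grip":5,"linear":[0,0,0],"rot":[0,0,0]},{"grip":5,"linear":[0,0,0],"rot":[0,0,0]}]';python3 st.py
python3 - <<'E'
from fin import *
import cv2
from rig import imaging
for k in("wrist","scene","top"):
    c=imaging.camera_params(k);p,d=imaging.capture(k)
    cv2.imwrite(f"pics/{k}9.png",p[:,:,::-1]);np.savez(f"{k}9.npz",p=p,d=d,**c)
E
python3 - <<'E'
from face import *
from fin import *
L=load("wrist9");p,d,K,R,t=L
W=cloud(d,K,R,t);f=fitface(*L,(252,178));w=W[188:240,226:282].reshape(-1,3);h=(w-f['ctr'])@f['n']
q=w[(h>3)&(h<9)]
for i in range(6):
    c=q.mean(0);nn=np.linalg.svd(q-c)[2][2];nn*=np.sign(nn[2]);r=(w-c)@nn;q=w[np.abs(r)<1.2]
print("ang",nn@f['x'],nn@f['y'],"h underside",np.mean((q-f['ctr'])@f['n'])-6,len(q),f['tilt'],f['ctr'],"sunk",(C-f['ctr'])@n)
u=q@M;lo=np.percentile(u,1,0);hi=np.percentile(u,99,0)
hsv=cv2.cvtColor(p,cv2.COLOR_RGB2HSV);m=(hsv[...,1]>22)&(np.abs((W-f['ctr'])@f['n'])<1.8)&(np.linalg.norm(W-f['ctr'],axis=2)<60)
v=W[m]@M
print("foot",hi[0]+.5-20,(lo[1]+hi[1])/2,"face",np.percentile(v[:,0],99.8)-36,(np.percentile(v[:,1],.5)+np.percentile(v[:,1],99.5))/2)
E
```

```text
time_s: 12.78
eef_pos: [481.0, -191.6, 130.0]
ee_rot: [-0.021, 0.969, 0.091, 0.229]
force: [-4.1, 0.4, 6.3]
grip_width: 0.154
F along n 6.57489295837441 [-4.186  0.681  5.365] tcp [ 480.972 -191.558  130.019] height over face 39.06683859462991 13.0833
ang 0.002668923263931727 0.0023119052983046227 h underside 0.05726362391149653 1250 0.4598085445737407 [ 501.3   -186.473   90.524] sunk 5.605949264798036
foot 449.16867802066963 276.6946148833986 face 448.68791571911174 276.4138681122689
```

View pics/wrist9.png

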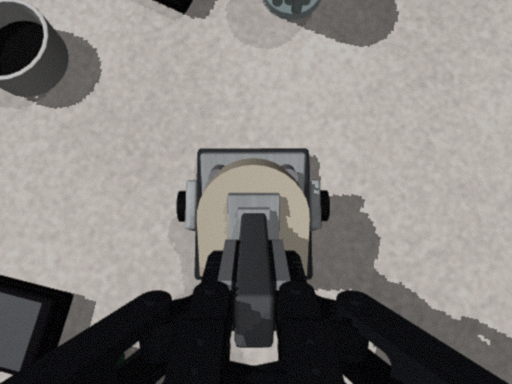

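View pics/scene9.png

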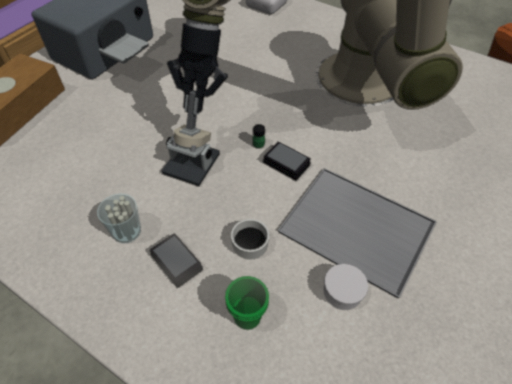

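The foot at (254,215) sits flush and centred on the face, with every other item where it was. Force and depth agree on about 5 mm of give, so I hand in the job.

```bash
python3 -c "
from rig import ctrl,sensors
print(ctrl.finish_job());print(sensors.sense()['time_s'])"
```

```text
the job is handed in; nothing more can be done
None
the job is handed in; nothing more can be done
```

I picked up the stamp by its handle, dipped its foot onto the marking pad with about 4 N, and pressed it flush on the plaster face. I then handed in the job with the stamp still gripped and pressed, at about 13 s on the robot's clock. The hand-in gives no verdict.

Last checks before handing in:
- **Angle:** the foot was square to the face within about 0.004 rad.
- **Position:** the foot centre was under 1 mm from the face's middle, with no measurable gap.
- **Push:** about 7.7 N after taking off the sensor's resting offset.
- **Model give:** about 4.6 mm from the force and 5.6 mm from the wrist camera, so well short of the stop.
- **Table and bench:** the table's angle read 0.460 rad at the end, against 0.456–0.459 at the start. The other items looked unmoved in the last pictures.

**Disagreement:** the wrist camera placed things up to about 3 mm farther along y than the fixed cameras did. I split the difference at the stamp and the dish, and at the face I used the foot's position relative to the face in the wrist view. No check failed.

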